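# Fit the drive hub on the label winder

## Robot

A 6-joint arm with a two-finger parallel gripper is mounted at the origin on a cart in front of the work surface, level with it; the furniture and walls round the work are solid. World frame = base frame: x ahead of the robot, y to its left, z up, the work surface at z = 0. Lengths are in m, angles in rad, forces in N, time in s.
With the tool pointing down it reaches from about 0.35 to 0.775 m from the base axis. Payload 7.3 kg.
Tool frame: the origin (TCP) lies at the very end of the fingers, on their centre line; the grasp point (between the pads) lies 19 mm behind it; z points along the fingers, y is the line along which they close (so a half turn about z gives the same grasp; the last joint's range is limited). The gripper opens to 92 mm and grips with 3 to 60 N. Pads are 19 mm wide; open, the fingers measure 130 mm over their backs; the gripper's body (75 mm by 190 mm) begins 47 mm behind the grasp point.
Start: joints at [1.012, 0.342, 1.524, -0, 1.275, -0.146], TCP at [0.211, 0.481, 0.227] pointing down, gripper open.
Joint ranges: [-2.53, 2.53], [-0.77, 2.02], [0.04, 2.7], [-1, 4.14], [0.28, 2.66], [-3.11, 3.11]. Speed limits (rad/s): [2.57, 2.57, 3.14, 3.14, 3.14, 3.14].

## Interface

Orientations are given as [roll, pitch, yaw] about the fixed x, y, z axes, in that order (R = Rz(yaw) Ry(pitch) Rx(roll)).
In Python, from cell import robot gives the robot as it stands.
- The arm moves only by the tool apply_moves, never from a script. Its argument "motion" is text: rows parted by semicolons, each of 7 numbers parted by spaces: the opening in per cent of the stroke, from 0 (shut) to 100 (fully open), then the shift along the tool's x, y, z in cm, then the turn, a rotation vector about the tool's x, y, z in rad. A call has 1 to 20 rows; each row shifts and turns the commanded pose from where the row before left it, along the tool's axes as they then stand; what a row does not reach is not made up. A row lasts 1/8 s, in which the tool goes at most 62.5 mm and 10.7 degrees, less where a joint would pass 70% of its speed; a pose out of reach is approached as far as the arm can. A call with a gripper value outside its range is refused whole. The fingers move at their own pace and stop on an object; "force" is the grip in N (left out, the last holds). Time passes only in rows, so rows that do not move let the fingers close. It gives the time, the measured TCP pose, the force, the opening and the grip force at its end, in the units of the state.
- robot.observe(): the state, without advancing time (a new reading comes with each control period).
- robot.read_camera(name): name is "scene" or "top" or "wrist"; returns a dict with "img" (480x640x3 uint8, red, green, blue), "fovy" (degrees; the focal length in pixels is half the picture's height over the tangent of half this angle, whatever the lens; pixels are square), "cx", "cy" (the principal point, pixels), "k1" (the pictures are not rectified: a ray, as slopes to the right and down, at radius r is drawn at 1 + k1 r^2 times it, then the intrinsics apply), "R" (3x3) and "t" (3): a world point X has camera coordinates R X + t; the wrist camera has in their place "hand_eye" (4x4, takes a point from camera to tool coordinates, whose origin is the TCP and whose axes are the flange's). Camera axes: x right, y down, z forward; pixel columns grow to the right and rows downward; lengths in m; the calibration is good to about 2 mm. A picture is of the moment at which its call begins: read the wrist's pose just before it. There is no depth.
- robot.hand_in(): hands the job in; it is judged then, once.
Trained networks look in a picture, given as the dict that the camera call returned (one of the last four; its "shot" number tells which), for a name from the list of things; names that differ only in an ending like _2 or _b are one class to them, and where a whole thing is asked for, a point or a joint stands for the part that bears it (a point fixed in the world has none). Each returns a list of dicts, best first, with "score" (0 to 1); they miss things now and then, are a little off and sometimes report something else, mostly with a low value. They report only what shows in the picture. A call takes as long as a camera call. They do not tell look-alikes from the thing itself.
- robot.search_frame(target, picture): "centre" ([x, y, z] in m, in world coordinates, good to about 4 mm: the middle of the surface that is visible of it).
- robot.trace(target, picture): "pixels" (480x640 bool, what is visible of it).
The state is a dict: "time": time; "qpos": joint angles; "qvel": joint speeds; "joint_efforts": joint torques, N m; "tool_pos": TCP position; "tool_rot": TCP orientation; "contact_force": force on the tool from outside, world axes, zero at the start; "torque": the same for the moment, N m; "opening": finger opening in m; "grip_force": force on a finger pad.
Only numpy, scipy, OpenCV 4.12 (cv2) and the standard library are available. Lean on these libraries where they do the work, as an engineer would, in place of code of your own. Each camera call takes 0.05 s, during which the arm holds its last target. There are 200 camera calls.

## Task

Get the label winder on the packing bench ready: take the white hub with the D-shaped hole and put it on the winder's upright shaft, the flat of its hole against the flat of the shaft, fully down so that it sits flat on the turntable, and let go of it. The otherwise identical spacer with the plain round hole stays where it stands.

Things in the scene. Friction and masses are not known exactly. Their poses are not given: they have to be found in the camera images.
- hub_center (a point): White plastic hub with the D-shaped hole, loose, upright, 40 mm high, about 0.12 kg. This point: on the hole's axis, 20 mm above the underside; z up. Outside round, 62 mm across, with two parallel flats 52 mm apart facing its +y and -y (grip across these). Through-hole 38 mm in diameter with one flat wall 7 mm from the axis on its +x side. +x starts roughly toward the robot.
- hub_flat (a point): Middle of the flat wall of the hub's D-shaped hole: 7 mm from the hub's axis along the hub's +x, 20 mm above the hub's underside. Axes as the hub's.
- shaft_seat (a point): Fixed winder, turntable 116 mm across, 40 mm above the bench. This point: on its fixed steel shaft's axis at the turntable's top, where the hub's underside comes to rest; z up. Shaft 48 mm above it, 32 mm in diameter, one flat 4 mm from the axis on +x (roughly toward the robot); top 14 mm tapers in by 8 mm. The hub fits with its +x along this +x: 3 mm play all round, about 11 degrees either way.
- spacer_center (a point): White plastic spacer, loose, of exactly the hub's outer shape and size but with a plain round hole 38 mm in diameter; stands near the hub, to its left or right. Its centre, 20 mm above its underside. Not to be used or moved.
There are look-alikes about, which are no part of the job. Leave any black or blue look-alike of the part that bears hub_center alone.

How it is judged:
By the outcome, as a careful person would: the job done as asked, in the order asked, and still so for the second after the job is handed in, with the robot touching nothing.
It also fails if it takes over 40 s, if anything falls off the work surface, if the arm or the gripper's body presses on something with over 40 N, if the wrist force passes 120 N, or if a joint passes its speed limit or range.

## Working session

There is one attempt and no reset: what is moved stays moved. The work goes in short steps, Python scripts to look and compute and a tool call to move; the robot and the scene stay as the last step left them, time stands still between calls to the robot, and variables do not carry over. Pictures are saved under pics/ and viewed, at most 10 in all, crops included, and the job is handed in when it is done.

Besides the shell and the picture viewer there is one more tool, called after "Request:" by a JSON object that holds its "method" and its "body", one argument or row to a line. apply_moves: Moves the arm, as the interface text tells. Its arguments: {"type":"object","properties":{"motion":{"type":"string"},"force":{"type":"number"}},"required":["motion"]}

```bash
mkdir -p pics; cat > h.py <<'E'
import numpy as np, cv2
from cell import robot
def save(c,n): cv2.imwrite('pics/'+n,cv2.cvtColor(c['img'],cv2.COLOR_RGB2BGR))
def K(c):
    f=240/np.tan(np.radians(c['fovy'])/2); return f
def ext(c,s=None):
    if 'R' in c: return np.array(c['R']),np.array(c['t'])
    from scipy.spatial.transform import Rotation as Ro
    T=np.eye(4); T[:3,:3]=Ro.from_euler('xyz',s['tool_rot']).as_matrix(); T[:3,3]=s['tool_pos']
    M=np.linalg.inv(T@np.array(c['hand_eye'])); return M[:3,:3],M[:3,3]
def ray(c,uv,s=None):
    f=K(c); uv=np.atleast_2d(np.array(uv,float)); d=(uv-[c['cx'],c['cy']])/f
    x=d.copy()
    for _ in range(30): x=d/(1+c['k1']*(x**2).sum(1,keepdims=True))
    R,t=ext(c,s); return -R.T@t, np.c_[x,np.ones(len(x))]@R
def onz(c,uv,z,s=None):
    o,d=ray(c,uv,s); return o+d*((z-o[2])/d[:,2])[:,None]
def proj(c,P,s=None):
    R,t=ext(c,s); q=np.atleast_2d(P)@R.T+t; x=q[:,:2]/q[:,2:]
    return x*(1+c['k1']*(x**2).sum(1,keepdims=True))*K(c)+[c['cx'],c['cy']]
E
python3 - <<'E'
from h import *
print(robot.observe())
for n in('top','scene'):
    c=robot.read_camera(n); save(c,n+'1.png'); print(n,c['fovy'],c['k1'],-np.array(c['R']).T@c['t'])
    for t in('hub_center','spacer_center','shaft_seat'):
        for r in robot.search_frame(t,c): print(t,np.round(r['centre'],3),round(r['score'],2),proj(c,r['centre']).round())
E
```

```text
{'time': 0.0, 'qpos': array([ 1.01197349e+00,  3.42709428e-01,  1.52498641e+00, -3.22307034e-05,
        1.27542058e+00, -1.45984490e-01]), 'qvel': array([-0.00056556, -0.00187521, -0.00174398,  0.000369  , -0.00185134,
       -0.00212567]), 'joint_efforts': array([-1.50230029e-03, -4.31237984e+01, -2.44220102e+01,  7.17254123e-02,
        5.59319579e-02, -8.06133494e-05]), 'tool_pos': array([0.21040171, 0.48055657, 0.22606256]), 'tool_rot': array([-3.14008062e+00, -1.91162972e-04,  2.72876357e+00]), 'contact_force': array([-0.52752252,  0.37162279, -0.08824574]), 'torque': array([-0.01317013, -0.05579103,  0.0063587 ]), 'grip_force': 0.0, 'opening': 0.09162910637642348}
top 50.59256624587256 -0.14458765010265354 [ 0.29219587 -0.0175394   0.94590351]
hub_center [ 0.547 -0.033  0.04 ] 0.9 [[318. 211.]]
hub_center [ 0.452 -0.071  0.041] 0.6 [[340. 261.]]
hub_center [ 0.365 -0.091  0.042] 0.55 [[353. 309.]]
spacer_center [ 0.491 -0.248  0.038] 0.59 [[435. 239.]]
shaft_seat [0.545 0.195 0.041] 0.98 [[195. 214.]]
shaft_seat [ 0.492 -0.242  0.037] 0.41 [[431. 239.]]
scene 53.79411522928809 -0.06176331963743448 [ 0.03602496 -0.63096042  0.62896385]
hub_center [ 0.361 -0.097  0.029] 0.95 [[288. 297.]]
hub_center [ 0.545 -0.037  0.03 ] 0.69 [[346. 243.]]
hub_center [ 0.45  -0.082  0.032] 0.21 [[323. 271.]]
spacer_center [ 0.483 -0.256  0.028] 0.71 [[398. 319.]]
shaft_seat [0.534 0.174 0.03 ] 0.64 [[285. 202.]]
shaft_seat [ 0.445 -0.081  0.031] 0.37 [[320. 273.]]
```

View pics/top1.png

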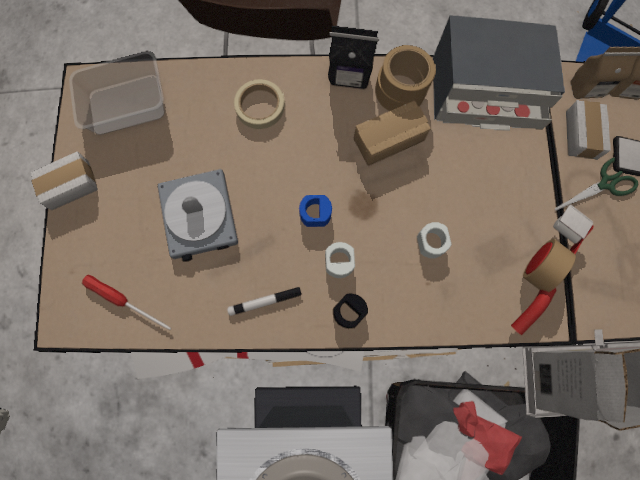

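View pics/scene1.png

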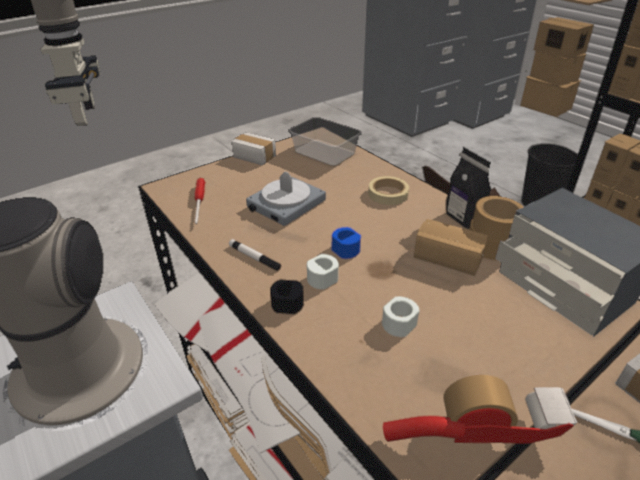

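The top view shows the white D-hole hub near (340,260), the round-hole spacer near (435,240), the winder at (195,212), and blue and black decoys. The scene view agrees. I'll zoom in on the hub and shaft and read their yaw.

```bash
python3 - <<'E'
from h import *
s=robot.observe();c=robot.read_camera('top')
im=cv2.cvtColor(c['img'],cv2.COLOR_RGB2BGR)
a=cv2.resize(im[235:285,315:365],(400,400),interpolation=cv2.INTER_CUBIC)
b=cv2.resize(im[165:265,150:250],(400,400),interpolation=cv2.INTER_CUBIC)
cv2.imwrite('pics/z1.png',np.hstack([a,b]))
w=robot.read_camera('wrist');print(np.round(w['hand_eye'],3),w['fovy'],w['k1'])
m=[r for r in robot.search_frame('hub_center',c)]
for p in([340,260],[435,239]):
    # top-face white blob
    print(p,onz(c,p,0.04))
print(onz(c,[187,205],0.088))
E
```

```text
[[-0.    -0.956 -0.294  0.08 ]
 [ 1.    -0.    -0.     0.   ]
 [ 0.    -0.294  0.956 -0.158]
 [ 0.     0.     0.     1.   ]] 62.94430497757278 -0.02032429378841458
[340, 260] [[ 0.45397973 -0.07105937  0.04      ]]
[435, 239] [[ 0.49075945 -0.24778127  0.04      ]]
[[0.54775369 0.1997786  0.088     ]]
```

View pics/z1.png

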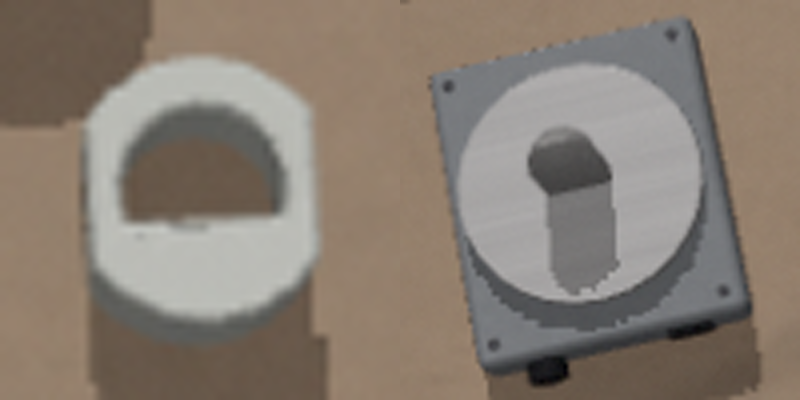

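The crop shows the hub's D flat on the lower (robot) side, about 2.5° off square. The shaft flat is also on the robot side and tilted about 11°. Next I'll move above the hub and look with the wrist camera.

Request:
{"method": "apply_moves", "body": {
  "motion": "100 -3.4 -3.1 0.6 0 0 0;100 -3.4 -3.1 0.6 0 0 0;100 -3.4 -3.1 0.6 0 0 0;100 -3.4 -3.1 0.6 0 0 0;100 -3.4 -3.1 0.6 0 0 0;100 -3.4 -3.1 0.6 0 0 0;100 -3.4 -3.1 0.6 0 0 0;100 -3.4 -3.1 0.6 0 0 0;100 -3.4 -3.1 0.6 0 0 0;100 -3.4 -3.1 0.6 0 0 0;100 -3.4 -3.1 0.6 0 0 0;100 -3.4 -3.1 0.6 0 0 0;100 -3.4 -3.1 0.6 0 0 0;100 0 0 0 0 0 -0.15;100 0 0 0 0 0 -0.15;100 0 0 0 0 0 -0.15;100 0 0 0 0 0 0"
}}

```text
time: 2.68
tool_pos: [0.4539, -0.0656, 0.1488]
tool_rot: [3.142, 0.0, -3.106]
contact_force: [1.0, 0.4, -0.4]
opening: 0.0922
grip_force: 0.0
```

```bash
python3 - <<'E'
from h import *
s=robot.observe();w=robot.read_camera('wrist');save(w,'w1.png');print(s['time'],s['tool_pos'],s['tool_rot'],s['qpos'])
for r in robot.search_frame('hub_center',w): print(r['centre'],r['score'])
E
```

```text
2.675 [ 0.45386455 -0.06560317  0.14878228] [ 3.14159142e+00  2.29758550e-04 -3.10581394e+00] [-3.10986284e-01  3.07367798e-01  1.81496069e+00  9.30571594e-05
  1.01904851e+00 -1.91761009e+00]
[0.4493, -0.0721, 0.0367] 0.96
[0.5316, -0.0343, 0.0343] 0.77
[0.3628, -0.09, 0.0404] 0.59
```

View pics/w1.png

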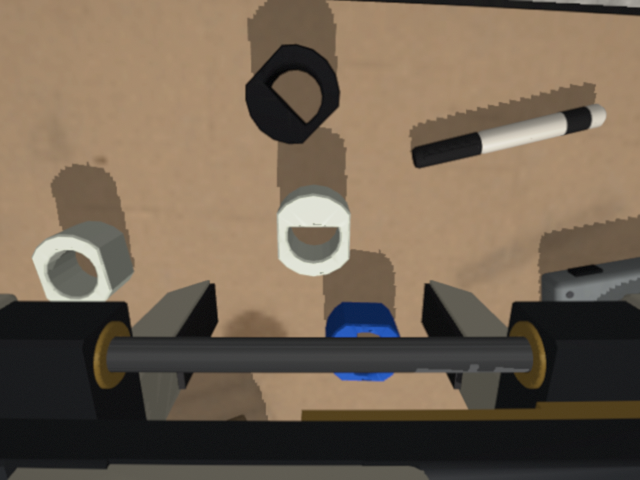

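The wrist view shows the hub at about (314,235), with its D flat on the upper (robot) side. The black decoy is at (294,95) and the blue one at (363,340). I'll measure from the bright top face, which lies at z=0.04.

```bash
cat >> h.py <<'E'
def face(c,cen,z,th,s=None,rad=0.045,out=None):
    u=proj(c,cen,s)[0]; g=c['img'].min(2).astype(np.uint8)
    m=(g>th).astype(np.uint8); mk=np.zeros_like(m)
    rp=np.linalg.norm(proj(c,np.array(cen)+[rad,0,0],s)[0]-u)
    cv2.circle(mk,tuple(int(v) for v in u),int(rp),1,-1); m*=mk
    cs,h=cv2.findContours(m,cv2.RETR_CCOMP,cv2.CHAIN_APPROX_NONE)
    i=max((k for k in range(len(cs)) if h[0][k][3]<0),key=lambda k:cv2.contourArea(cs[k]))
    hol=max((k for k in range(len(cs)) if h[0][k][3]==i),key=lambda k:cv2.contourArea(cs[k]),default=None)
    P=lambda k:(onz(c,cs[k][:,0],z,s)[:,:2]*1000).astype(np.float32)
    res=[]
    for k in (i,hol):
        if k is None: continue
        p=P(k); mo=cv2.moments(p.reshape(-1,1,2)); res.append((np.round([mo['m10']/mo['m00'],mo['m01']/mo['m00']],1),mo['m00'],cv2.minAreaRect(p)))
    return res
E
python3 - <<'E'
from h import *
s=robot.observe();w=robot.read_camera('wrist')
print(w['img'][188:300:6,313].tolist())
for th in(150,170,190): 
    for r in face(w,[.452,-.072,.04],.04,th,s): print(th,*r)
c=robot.read_camera('top')
print(c['img'][238:285:2,340].tolist())
for th in(150,170): 
    for r in face(c,[.452,-.072,.04],.04,th): print(th,*r)
E
```

```text
[[103, 104, 96], [141, 142, 132], [224, 227, 214], [224, 226, 215], [225, 227, 215], [225, 226, 214], [179, 181, 168], [113, 94, 74], [113, 95, 75], [112, 94, 74], [101, 102, 95], [102, 103, 96], [113, 114, 105], [226, 228, 216], [225, 228, 216], [170, 143, 112], [168, 141, 109], [173, 143, 113], [170, 142, 112]]
150 [456.7 -69.6] 2583.3123984836857 ((456.7038879394531, -69.67940521240234), (60.35917282104492, 51.43556213378906), 3.209033489227295)
150 [461.  -69.4] 900.4964530769503 ((462.4497985839844, -69.25911712646484), (28.492919921875, 38.640193939208984), 3.6280410289764404)
170 [456.8 -69.6] 2511.3068760940805 ((456.6398620605469, -69.47590637207031), (58.870506286621094, 50.55083084106445), 1.9349697828292847)
170 [461.  -69.4] 943.4458775112289 ((462.177490234375, -69.21165466308594), (29.2221736907959, 40.034786224365234), 4.130064010620117)
190 [456.7 -69.6] 2437.831158910354 ((456.64300537109375, -69.45773315429688), (58.87703323364258, 49.506595611572266), 1.6918737888336182)
190 [461.  -69.4] 1006.4505880335928 ((462.3354187011719, -69.39535522460938), (30.185232162475586, 41.36948776245117), 1.9303151369094849)
[[64, 59, 57], [67, 64, 59], [89, 83, 78], [53, 50, 48], [23, 26, 24], [15, 16, 18], [126, 122, 114], [96, 85, 76], [58, 57, 59], [124, 117, 111], [133, 127, 119], [133, 126, 119], [131, 124, 117], [130, 124, 116], [129, 123, 116], [130, 123, 116], [131, 124, 117], [138, 130, 123], [136, 130, 121], [135, 128, 121], [134, 128, 120], [135, 128, 120], [117, 110, 104], [107, 102, 98]]
150 [456.3 -93.3] 5.035824493737891 ((456.4375915527344, -92.93839263916016), (3.6659228801727295, 1.84549081325531), 89.18913269042969)
170 [456.1 -94.1] 1.6785512913484126 ((455.963623046875, -94.29560089111328), (1.2857279777526855, 2.6110520362854004), 44.16384506225586)
```

The wrist measurement puts the hub axis at (0.4567, -0.0696) with an outline of about 60x51 mm, which matches the given size. Its yaw is about -3.10, the same as the tool. I'll descend and grip.

Request:
{"method": "apply_moves", "body": {
  "motion": "100 -0.27 -0.41 2.5 0 0 0;100 0 0 3 0 0 0;100 0 0 3 0 0 0;100 0 0 3 0 0 0;100 0 0 1.4 0 0 0;100 0 0 1 0 0 0;100 0 0 0 0 0 0;50 0 0 0 0 0 0;40 0 0 0 0 0 0;40 0 0 0 0 0 0;40 0 0 0 0 0 0;40 0 0 0 0 0 0;40 0 0 0 0 0 0",
  "force": 25
}}

```text
time: 4.5
tool_pos: [0.4568, -0.0696, 0.0099]
tool_rot: [-3.142, 0.0, -3.104]
contact_force: [-0.4, 0.5, 2.7]
opening: 0.0516
grip_force: 25.0
```

Request:
{"method": "apply_moves", "body": {
  "motion": "40 0 0 -1 0 0 0;40 0 0 -3 0 0 0;40 0 0 -3.5 0 0 0;40 0 0 -3.5 0 0 0;40 0 0 -3 0 0 0;40 -2 2.7 0 0 0 0;40 -2 2.7 0 0 0 0;40 -2 2.7 0 0 0 0;40 -2 2.7 0 0 0 0;40 -2.3 2.8 0 0 0 0;40 0 0 0 0 0 0;40 0 0 0 0 0 0"
}}

```text
time: 6.0
tool_pos: [0.5538, 0.0699, 0.1496]
tool_rot: [-3.141, -0.001, -3.104]
contact_force: [-0.0, -0.6, -1.9]
opening: 0.052
grip_force: 25.0
```

```bash
python3 - <<'E'
from h import *
s=robot.observe();w=robot.read_camera('wrist');save(w,'w2.png');print(s['time'],s['tool_pos'],s['tool_rot'],s['opening'])
for r in robot.search_frame('shaft_seat',w): print(r['centre'],r['score'])
print(proj(w,[[.545,.195,.04],[.545,.195,.088]],s))
E
```

```text
6.0 [0.55375041 0.06992091 0.1496011 ] [-3.14139458e+00 -1.24567950e-03 -3.10406008e+00] 0.05196264525210758
[0.5351, 0.1915, 0.0408] 0.94
[[494.89900605 227.54422922]
 [529.22552313 249.60303356]]
```

View pics/w2.png

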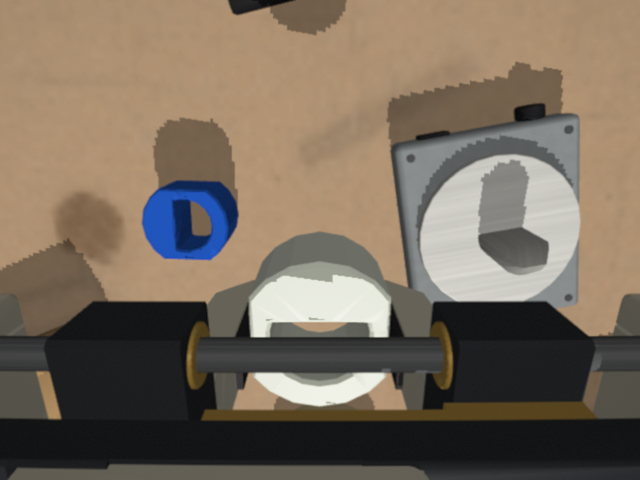

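The held hub is at (320,340). The winder's turntable is near (500,230), and its shaft flat faces up in the image, toward the robot. I'll zoom in on it and fit the disc.

```bash
python3 - <<'E'
from h import *
from scipy.optimize import least_squares
s=robot.observe();w=robot.read_camera('wrist')
im=cv2.cvtColor(w['img'],cv2.COLOR_RGB2BGR)
cv2.imwrite('pics/z2.png',cv2.resize(im[150:280,440:590],(750,650)[:2],interpolation=cv2.INTER_CUBIC)[:600])
def fit(c,s,cen,lim,th):
    g=c['img'].astype(int).min(2); m=(g>th).astype(np.uint8)
    u=proj(c,cen,s)[0]; n,l=cv2.connectedComponents(m)
    v=l[int(u[1])+0,:]; 
    sel=np.bincount(l[int(u[1])-45:int(u[1])+45,int(u[0])-45:int(u[0])+45].ravel(),minlength=n); sel[0]=0
    mm=(l==sel.argmax()).astype(np.uint8)
    cs,_=cv2.findContours(mm,cv2.RETR_EXTERNAL,cv2.CHAIN_APPROX_NONE); p=max(cs,key=cv2.contourArea)
    p=p[:,0]; p=p[p[:,1]<lim]
    P=onz(c,p,.04,s)[:,:2]
    r=least_squares(lambda q:np.hypot(P[:,0]-q[0],P[:,1]-q[1])-q[2],[.545,.195,.058],loss='soft_l1',f_scale=.001)
    print(th,len(p),r.x,np.sqrt(np.mean(r.fun**2)))
for th in(165,180):fit(w,s,[.545,.195,.04],297,th)
c=robot.read_camera('top'); print(c['img'][212,165:235:5].min(1))
for th in(110,118,125):fit(c,None,[.545,.195,.04],480,th)
E
```

```text
165 361 [0.55102948 0.19940451 0.05687406] 0.0002394278338199376
180 360 [0.55095226 0.19934823 0.05649931] 0.0002506959224200657
[128 128 128 129 130 129 127 125 123 121 120 117 117 115]
110 772 [0.50483777 0.24746999 0.14900029] 0.03520644768845456
118 902 [0.50679082 0.25568672 0.13587847] 0.03952387277784436
125 561 [0.47601638 0.24130587 0.09292799] 0.03212173935617399
```

View pics/z2.png

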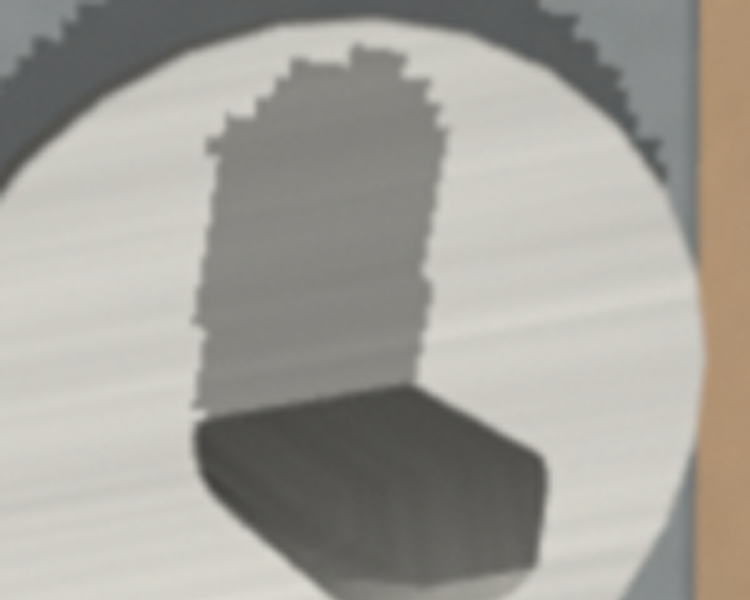

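The zoom shows the base edge of the shaft flat running from about (480,234.6) to (523,227). I'll cross-check that against the disc centre.

```bash
python3 - <<'E'
from h import *
s=robot.observe();w=robot.read_camera('wrist')
a,b=onz(w,[[480,234.6],[523,227]],.04,s); print(a,b,np.linalg.norm(b-a))
d=(b-a)[:2];n=np.array([-abs(d[1]),0]);  d/=np.linalg.norm(d); n=np.array([-d[1],d[0]]); n*=np.sign(-n[0])
yaw=np.arctan2(n[1],n[0]); m=(a+b)[:2]/2; ax=m-.004*n; print('yaw',yaw,'axis',ax)
# hub held in hand
for th in(180,200):
  for z in(.1797,):
    p=s['tool_pos'].copy();p[2]=z
    try:
      for r in face(w,p,z,th,s): print(r)
    except Exception as e: print(e)
for A in(ax,np.array([.551,.1994])):
  for yw in [yaw]:
    ps=s['tool_rot'][2]; D=A-s['tool_pos'][:2]
    print('shift cm xt,yt',100*(D@[np.cos(ps),np.sin(ps)]),100*(D@[np.sin(ps),-np.cos(ps)]),'turn z',-((yw-ps+np.pi)%(2*np.pi)-np.pi))
E
```

```text
[0.55137799 0.184832   0.04      ] [0.54462983 0.21485207 0.04      ] 0.030769177686031338
yaw -2.920479695570763 axis [0.55190653 0.2007193 ]
(array([539. ,  69.1]), 833.7266216488788, ((540.0188598632812, 69.3009262084961), (24.50657081604004, 50.13209533691406), 2.045780897140503))
(array([545. ,  67.6]), 3.526495883706957, ((545.0205688476562, 67.64735412597656), (1.2306201457977295, 3.293635368347168), 2.0545361042022705))
(array([538.9,  69.1]), 809.3052340081194, ((540.0194091796875, 69.26467895507812), (24.504558563232422, 49.45985794067383), 2.048388957977295))
(array([545.1,  68.6]), 5.779468044172972, ((544.9749145507812, 68.92742156982422), (1.2307835817337036, 5.8553290367126465), 2.0490870475769043))
shift cm xt,yt -0.25245239386106844 13.128785016292058 turn z -0.18499758385753262
shift cm xt,yt -0.15709526818435374 13.000214779300354 turn z -0.18499758385753262
```

```bash
python3 - <<'E'
from h import *
s=robot.observe();w=robot.read_camera('wrist')
im=cv2.cvtColor(w['img'],cv2.COLOR_RGB2BGR)
x0,y0,k=235,220,4
z=cv2.resize(im[y0:y0+150,x0:x0+170],None,fx=k,fy=k,interpolation=cv2.INTER_CUBIC)
ps=s['tool_rot'][2];Rz=np.array([[np.cos(ps),-np.sin(ps)],[np.sin(ps),np.cos(ps)]])
def draw(L,h,col):
    W=np.c_[s['tool_pos'][:2]+np.array(L)@Rz.T,np.full(len(L),s['tool_pos'][2]-.01+h)]
    q=(proj(w,W,s)-[x0,y0]+.5)*k; cv2.polylines(z,[q.astype(np.int32)],True,col,1)
t=np.linspace(0,2*np.pi,181)
o=np.c_[.031*np.cos(t),np.clip(.031*np.sin(t),-.026,.026)]
draw(o,.04,(0,0,255));draw(o,0,(0,200,0));draw(np.c_[np.minimum(.019*np.cos(t),.007),.019*np.sin(t)],.04,(255,0,0))
cv2.imwrite('pics/z3.png',z)
E
```

```text
(no output)
```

View pics/z3.png

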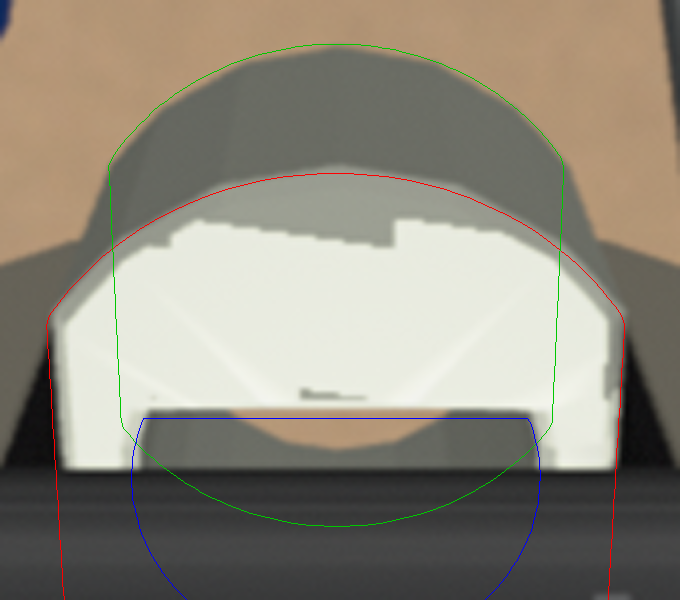

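The predicted hub outline fits the image to within about 1 mm, so the hub is centred on the TCP. I'll move over the shaft, turn, and come down partway.

Request:
{"method": "apply_moves", "body": {
  "motion": "40 -0.05 3.3 0 0 0 0;40 -0.05 3.3 0 0 0 0;40 -0.05 3.3 0 0 0 0;40 -0.05 3.16 0 0 0 0;40 0 0 0 0 0 -0.1;40 0 0 0 0 0 -0.085;40 0 0 2 0 0 0;40 0 0 1.5 0 0 0;40 0 0 0.5 0 0 0;40 0 0 0 0 0 0;40 0 0 0 0 0 0"
}}

```text
time: 7.68
tool_pos: [0.5521, 0.2009, 0.1103]
tool_rot: [3.141, 0.001, -2.919]
contact_force: [0.0, -0.2, -2.1]
opening: 0.0516
grip_force: 25.0
```

```bash
python3 - <<'E'
from h import *
s=robot.observe();w=robot.read_camera('wrist');print(s['time'],s['tool_pos'],s['tool_rot'],s['contact_force'])
im=cv2.cvtColor(w['img'],cv2.COLOR_RGB2BGR)
x0,y0,k=220,190,4
z=cv2.resize(im[y0:y0+150,x0:x0+200],None,fx=k,fy=k,interpolation=cv2.INTER_CUBIC)
def draw(L,h,col,c=(.5515,.2),ps=-2.92):
    Rz=np.array([[np.cos(ps),-np.sin(ps)],[np.sin(ps),np.cos(ps)]])
    W=np.c_[np.array(c)+np.array(L)@Rz.T,np.full(len(L),h)]
    q=(proj(w,W,s)-[x0,y0]+.5)*k; cv2.polylines(z,[q.astype(np.int32)],True,col,1)
t=np.linspace(0,2*np.pi,181)
draw(np.c_[np.minimum(.008*np.cos(t),.004),.008*np.sin(t)],.088,(0,0,255))
draw(np.c_[.058*np.cos(t),.058*np.sin(t)],.04,(0,200,0))
draw(np.c_[np.minimum(.019*np.cos(t),.007),.019*np.sin(t)],s['tool_pos'][2]-.01,(255,0,0),s['tool_pos'][:2],s['tool_rot'][2])
cv2.imwrite('pics/z4.png',z)
E
```

```text
7.675 [0.55208919 0.20087163 0.11034116] [ 3.14149677e+00  1.18167520e-03 -2.91945736e+00] [ 1.87618954e-03 -2.12209060e-01 -2.08130737e+00]
```

View pics/z4.png

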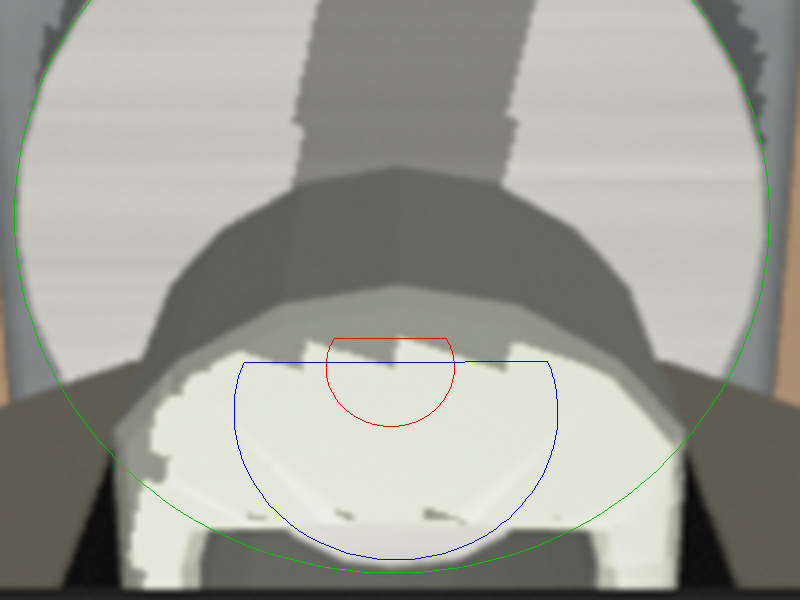

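The turntable outline matches and the grain lines are square to the camera. I'll descend gently, correcting by under 1 mm.

Request:
{"method": "apply_moves", "body": {
  "motion": "40 0.06 -0.07 0.8 0 0 0;40 0 0 0.8 0 0 0;40 0 0 0.8 0 0 0;40 0 0 0.8 0 0 0;40 0 0 0 0 0 0"
}}

```text
time: 8.35
tool_pos: [0.5507, 0.1998, 0.0768]
tool_rot: [3.142, -0.002, -2.919]
contact_force: [-0.4, 0.3, -2.4]
opening: 0.0518
grip_force: 25.0
```

The underside is now below the taper with no contact force, so the hub is on the shaft. I'll continue down.

Request:
{"method": "apply_moves", "body": {
  "motion": "40 0 0 0.8 0 0 0;40 0 0 0.8 0 0 0;40 0 0 0.6 0 0 0;40 0 0 0.3 0 0 0;40 0 0 0.1 0 0 0;40 0 0 0 0 0 0"
}}

```text
time: 9.1
tool_pos: [0.5513, 0.2, 0.0518]
tool_rot: [3.142, 0.0, -2.919]
contact_force: [0.4, -0.1, -2.1]
opening: 0.052
grip_force: 25.0
```

Request:
{"method": "apply_moves", "body": {
  "motion": "40 0 0 0.1 0 0 0;40 0 0 0.1 0 0 0;40 0 0 0.1 0 0 0;40 0 0 0 0 0 0"
}}

```text
time: 9.6
tool_pos: [0.5514, 0.2, 0.0499]
tool_rot: [3.142, 0.001, -2.919]
contact_force: [-2.8, -0.4, 5.7]
opening: 0.0523
grip_force: 25.0
```

The hub is down on the turntable: the force turned upward at z=0.050, as expected. I'll release and retreat.

Request:
{"method": "apply_moves", "body": {
  "motion": "60 0 0 0 0 0 0;80 0 0 0 0 0 0;100 0 0 0 0 0 0;100 0 0 0 0 0 0;100 0 0 0 0 0 0;100 0 0 -1 0 0 0;100 0 0 -3 0 0 0;100 0 0 -4 0 0 0;100 0 0 -4 0 0 0;100 -2 0 -2 0 0 0;100 -3 0 0 0 0 0;100 -3 0 0 0 0 0;100 0 0 0 0 0 0"
}}

```text
time: 11.22
tool_pos: [0.6304, 0.2176, 0.1887]
tool_rot: [3.142, 0.001, -2.92]
contact_force: [-0.1, -0.4, -0.1]
opening: 0.0917
grip_force: 0.0
```

```bash
python3 - <<'E'
from h import *
s=robot.observe();w=robot.read_camera('wrist');c=robot.read_camera('scene');print(s['time'],s['tool_pos'],s['opening'])
u=proj(w,[.5515,.2,.06],s)[0].astype(int);print(u)
for r in face(w,[.5515,.2,.08],.08,210,s): print(*r)
A=cv2.resize(w['img'][max(0,u[1]-90):u[1]+90,u[0]-90:u[0]+90],(400,400))
v=proj(c,[.5515,.2,.06])[0].astype(int)
B=cv2.resize(c['img'][v[1]-50:v[1]+50,v[0]-50:v[0]+50],(400,400),interpolation=cv2.INTER_CUBIC)
save({'img':np.hstack([A,B])},'f.png')
E
```

```text
11.225 [0.63040598 0.21762842 0.18870731] 0.09167024504463217
[318 114]Traceback (most recent call last):
  File "<stdin>", line 4, in <module>
  File "h.py", line 27, in face
    i=max((k for k in range(len(cs)) if h[0][k][3]<0),key=lambda k:cv2.contourArea(cs[k]))
ValueError: max() iterable argument is empty
```

```bash
python3 - <<'E'
from h import *
s=robot.observe();w=robot.read_camera('wrist');c=robot.read_camera('scene')
A=cv2.resize(w['img'][24:204,228:408],(400,400))
v=proj(c,[.5515,.2,.06])[0].astype(int);print(v)
B=cv2.resize(c['img'][v[1]-50:v[1]+50,v[0]-50:v[0]+50],(400,400),interpolation=cv2.INTER_CUBIC)
save({'img':np.hstack([A,B])},'f.png')
E
```

```text
[284 183]
```

View pics/f.png

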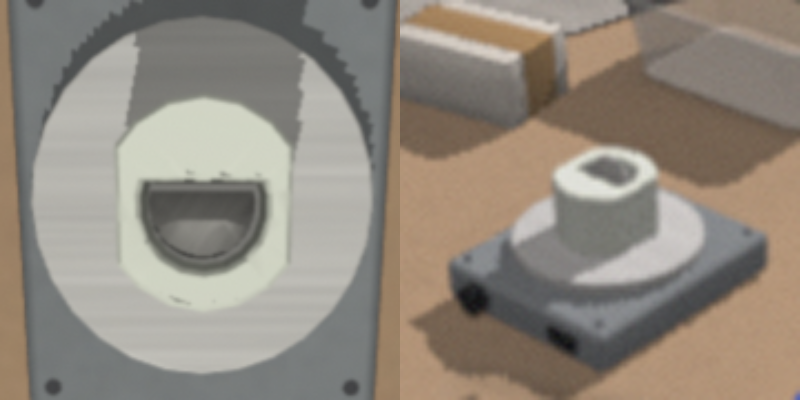

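The final view shows the hub flat on the turntable, with the shaft inside its D hole and the two flats together. The gripper is clear.

```bash
python3 -c "
from cell import robot
print(robot.hand_in())"
```

```text
the job is handed in; nothing more can be done
None
```

The white D-hole hub sits flat on the winder's turntable, its flat against the shaft's flat and let go of; I never gripped or went near the spacer, and the job was handed in at about 11 s.

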